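Shut down the disc-sanding station

ROBOT

A 7-joint arm with a two-finger parallel gripper is mounted at the origin on the work surface. World frame = base frame: x ahead of the robot, y to its left, z up, the work surface at z = 0. Lengths are in m, angles in rad, forces in N, time in s.
With the tool pointing down it reaches from about 0.375 to 0.925 m from the base axis. Payload 3.1 kg.
Tool frame: the origin (TCP) lies midway between the tips of the shut fingers; the grasp point (between the pads) lies 19 mm behind it; z points along the fingers, y is the line along which they close (so a half turn about z gives the same grasp; the last joint's range is limited). The gripper opens to 85 mm and grips with 20 to 120 N. Pads are 22 mm wide; open, the fingers measure 114 mm over their backs; the gripper's body (76 mm by 85 mm) begins 54 mm behind the grasp point. The pads swing forward as they close: fully open they stand 13 mm farther back than shut.
Start: joints at [1.117, 0.383, 0.044, 1.598, -0.018, 1.161, -0.05], TCP at [0.226, -0.609, 0.231] pointing down, gripper open.
Joint ranges: [-2.61, 2.61], [-0.41, 2.15], [-1.48, 1.57], [0, 2.5], [-1.57, 4.71], [0.05, 1.97], [-2.85, 2.85]. Speed limits (rad/s): [2.79, 2.79, 3.14, 3.14, 3.14, 3.14, 3.14].

INTERFACE

Orientations are given as a unit quaternion [w, x, y, z].
In Python, from rig import robot, optics, job_done gives the robot as it stands.
- The arm moves only by the tool send_rows, never from a script. Its argument "moves" is a list of rows, each a list of 7 numbers: the shift along the tool's x, y, z in mm, then the turn, a rotation vector about the tool's x, y, z in rad, then the closure, from 0 (fully open) to 1 (shut). In form: [[x, y, z, wx, wy, wz, jaw], ...]. A call has 1 to 20 rows; each row is the pose to reach, as a shift and turn from the pose commanded when the call began, along the tool's axes at that moment; what a row does not reach only later rows make up. A row lasts 1/12 s, in which the tool goes at most 41.7 mm and 7.16 degrees, less where a joint would pass 70% of its speed; a pose out of reach is approached as far as the arm can. A call with a gripper value outside its range is refused whole. The fingers move at their own pace and stop on an object; "newtons" is the grip in N (left out, the last holds). Time passes only in rows, so rows that repeat a pose let the fingers close. It gives the time, the measured TCP pose, the force, the opening and the grip force at its end, in the units of the state.
- robot.state(): the state, without advancing time (a new reading comes with each control period).
- optics.camera(name): name is "scene" or "top" or "wrist"; returns (picture, depth): 480x640x3 uint8, red, green, blue; 480x640 float32, m along the optical axis (not along the pixel's ray), 0 where there is no reading.
- optics.camera_params(name): a dict with "K" (3x3 intrinsics, pixels), "xyz" and "rotation" of the camera in the world; the wrist camera has in their place "hand_eye" (4x4, takes a point from camera to tool coordinates, whose origin is the TCP and whose axes are the flange's). Camera axes: x right, y up, looking along -z (the intrinsics and any distortion apply to the point x, -y, -z); pixel columns grow to the right and rows downward; lengths in m; the calibration is good to about 2 mm. A picture is of the moment at which its call begins: read the wrist's pose just before it. camera_params takes no time and is no camera call.
- job_done(): hands the job in; it is judged then, once.
The state is a dict: "clock": time; "q": joint angles; "qd": joint speeds; "tau": joint torques, N m; "tool_pos": TCP position; "tcp_rot": TCP orientation; "contact_force": force on the tool from outside, world axes, zero at the start; "moment": the same for the moment, N m; "opening": finger opening in m; "grasp_force": force on a finger pad.
Only numpy, scipy, OpenCV 4.12 (cv2) and the standard library are available. Lean on these libraries where they do the work, as an engineer would, in place of code of your own. Each camera call takes 0.05 s, during which the arm holds its last target. There are 200 camera calls.

TASK

Sanding is finished: shut the station down with your fingertips, in the proper order. First press the raised lower half of the disc sander's rocker switch right over to off, then press the extractor's mushroom-headed stop button fully in, and last push the lip of the blast gate's slide straight down until the gate is fully shut. Do not press the flat start button, do not pull the gate slide up, do not touch the sanding disc, and leave the wood block, pipe offcut, glue bottle and mallet where they are.

Things in the scene. Friction and masses are not known exactly. Their poses are not given: they have to be found in the camera images.
- sander: grey bench disc sander, fixed to the bench, base 300 (x) x 380 (y) x 52 mm; origin under the base's centre, x to its back, y to its left, z up; turned up to 7 degrees. Round disc guard (230 mm, top 290 mm high) and motor at y = -70 mm, x -4 to +170 mm. Aluminium work table, top 175 mm high, x -156 to -26, y -190 to +50 mm
- pod_face (a point): centre of the 82 x 80 mm top face of the switch pod on the sander's left front corner, 94 mm above the bench. The face leans 15 degrees down towards the robot (towards the sander's -x); this point's axes are the sander's own, not tilted
- gate_frame (a point): top centre of the blast gate's upright aluminium frame, 92 mm wide (sander's x), 16 mm thick (sander's y), 112 mm high, on a 64 mm steel dust duct (axis 60 mm high) that leaves the sander's left side along its y and drops through the bench 80 mm farther left; axes as the sander's
- disc: abrasive disc, 200 mm diameter, upright, facing the robot behind the work table. Origin on its axis, 14 mm behind its abrasive face; not to be touched
- sander_switch (a joint): black rocker in the pod's face, 28 mm wide (sander's y), 50 mm long (up the slope): two 25 mm halves meet at the pivot, 4 mm above the face. 0 = off: lower half (nearer the robot) parallel with the face. 0.36 rad = on: lower half's outer end 9 mm higher. Starts on. No spring: about 4 N on the outer part of a half turns it; it stays where left
- switch_lower (a point): point on the surface of the rocker's lower half, 18 mm down the slope from the pivot, on the middle line; it moves with the rocker. Its axes turn with the rocker: y along the pivot, x up the slope, z out of the lower half's surface
- station: extractor control station fixed flat on the bench, light grey box 140 (x) x 70 (y) x 58 mm high; origin under its centre. Pilot lamp (22 mm, 13 mm proud) in the middle; stop and start button 42 mm either side of it along x, either may be the nearer one. A steel conduit leaves its far end
- stop_button (a joint): stop button: black mushroom head, 40 mm diameter, on a stem; 0 = out, 0.007 m = fully in. Needs about 5 N; no spring, it stays in where it is pushed
- stop_top (a point): centre of the top of the stop button's mushroom head, 84 mm above the bench when out; moves with it, z up
- start_button (a joint): start button: flat black button, 28 mm diameter, flush in a dark ring of 35 mm; 0 = out, 0.005 m = fully in, spring return. Not to be pressed
- start_top (a point): centre of the top of the start button, 65 mm above the bench, z up
- gate_slide (a joint): steel slide of the blast gate, moves vertically in the gate's frame. 0 = right up, 0.076 m = right down, gate shut; it starts open at 0.008 to 0.020. Needs about 5 N and stays where it is left
- gate_lip (a point): centre of the flat top of the slide's lip, 50 mm along the sander's x, 24 mm along its y, 6 mm thick; moves with the slide. 196 mm above the bench when right up, 120 mm when shut; axes as the sander's
- wood_block: loose wood offcut 45 x 90 x 38 mm lying on the sander's work table; origin under its centre. Bystander
- pipe_offcut: loose piece of white plastic pipe standing on end, 68 mm outside diameter, 55 mm high; origin at the centre of its underside. Bystander
- glue_bottle: loose white glue bottle standing upright, 58 mm diameter, 160 mm high; origin at the centre of its underside. Bystander
- mallet: loose orange mallet lying on the bench, 280 mm long along its x, head (95 mm wide, 48 mm thick) at its +x end; origin under its middle. Bystander

How it is judged:
On the way, in this order (a step that is already met when the one before it is completed fails the run):
1. the sander's rocker is pressed over to off (value of joint sander_switch below 0.06 rad), for 0.1 s.
2. the extractor's stop button is pressed in (value of joint stop_button above 0.0052 m and value of joint sander_switch below 0.06 rad), for 0.1 s.
3. the blast gate is pushed shut (value of joint gate_slide above 0.072 m and value of joint stop_button above 0.0052 m), for 0.1 s.
At the end, for the whole second after the job is handed in: rocker off (joint below 0.06 rad), stop button in (at least 5.2 of its 7 mm), gate slide down (within 4 mm of its stop) (all of step 3 and value of joint sander_switch below 0.06 rad); the robot touches nothing.
It fails at once if the start button is pressed (more than 2 mm) (value of joint start_button above 0.002 m).
It fails at once if the gate slide is pulled up (value of joint gate_slide below 0.004 m).
It fails at once if the sanding disc is touched (contact force between disc and the fingers above 0.5 N or contact force between disc and the arm above 0.5 N).
It fails at once if a bystander is moved by more than 20 mm, lifted or knocked over (distance of any of wood_block, pipe_offcut, glue_bottle, mallet from where it was at the start of the episode above 0.02 m or angle between glue_bottle's own z axis and vertical above 0.4 rad).
It also fails if it takes over 67 s, if anything falls off the work surface, if the arm or the gripper's body presses on something with over 40 N, if the wrist force passes 120 N, or if a joint passes its speed limit or range.

## Working session

There is one attempt and no reset: what is moved stays moved. The work goes in short steps, Python scripts to look and compute and a tool call to move; the robot and the scene stay as the last step left them, time stands still between calls to the robot, and variables do not carry over. Pictures are saved under pics/ and viewed, at most 10 in all, crops included, and the job is handed in when it is done.

Besides the shell and the picture viewer there is one more tool, called after ">>>" as name(argument=value, ...) on one line, values as JSON. send_rows: Moves the arm, as the interface text tells. Its arguments: {"type":"object","properties":{"moves":{"type":"array"},"newtons":{"type":"number"}},"required":["moves"]}

```bash
mkdir -p pics && cat > h.py <<'E'
import numpy as np, cv2
from rig import robot, optics, job_done
from scipy.spatial.transform import Rotation as R
def pose():
    s=robot.state(); q=s["tcp_rot"]
    return np.array(s["tool_pos"]), R.from_quat([q[1],q[2],q[3],q[0]]).as_matrix()
def shot(n):
    p=optics.camera_params(n)
    if n=="wrist":
        t,r=pose(); H=np.array(p["hand_eye"]); Rc=r@H[:3,:3]; o=t+r@H[:3,3]
    else:
        o=np.array(p["xyz"]); Rc=np.array(p["rotation"])
        if Rc.shape!=(3,3): Rc=R.from_quat([Rc[1],Rc[2],Rc[3],Rc[0]]).as_matrix()
    im,d=optics.camera(n)
    return im,d,np.array(p["K"]),o,Rc
def cloud(d,K,o,Rc):
    v,u=np.mgrid[0:480,0:640]
    c=np.stack([(u-K[0,2])/K[0,0]*d,-(v-K[1,2])/K[1,1]*d,-d],-1)
    return c@Rc.T+o
E
python3 - <<'E'
from h import *
for n in("scene","top"):
    a=shot(n); np.savez(f"{n}.npz",im=a[0],d=a[1],K=a[2],o=a[3],R=a[4]); cv2.imwrite(f"pics/{n}.png",a[0][...,::-1])
    print(n,a[3],a[2][0,0],a[4].round(3).tolist(),optics.camera_params(n).keys())
print(robot.state()); print(optics.camera_params("wrist"))
E
```

```text
scene [ 1.02338975 -0.23136868  0.95655704] 518.0185630279104 [[0.362, -0.764, 0.534], [0.932, 0.301, -0.202], [-0.006, 0.571, 0.821]] dict_keys(['K', 'xyz', 'rotation'])
top [ 0.37281567 -0.05432646  1.18031659] 495.34520797340315 [[0.023, 0.995, -0.1], [-1.0, 0.024, 0.011], [0.013, 0.099, 0.995]] dict_keys(['K', 'xyz', 'rotation'])
{'clock': 0.1, 'q': array([ 1.11720659,  0.38380871,  0.04382671,  1.5994244 , -0.01792652,
        1.16119981, -0.0498939 ]), 'qd': array([ 1.02270487e-03, -2.29754241e-03, -1.70131761e-03, -2.87575479e-03,
        8.70484983e-05, -7.44435087e-04,  9.49304278e-04]), 'tau': array([ 2.42531481e-03, -4.34728539e+01,  1.02916371e+00, -2.50455576e+01,
        1.08159895e-02,  5.45544463e-03, -1.78292879e-06]), 'tool_pos': array([ 0.22612632, -0.60847917,  0.22997332]), 'tcp_rot': array([-1.19455578e-03,  9.84210183e-01,  1.76999483e-01, -2.67009151e-04]), 'contact_force': array([-0.33625366, -0.2514554 , -0.25531335]), 'moment': array([ 0.00990225, -0.03919018, -0.05305876]), 'grasp_force': 0.0, 'opening': 0.08542868823910034}
{'K': array([[421.8691921 ,   0.        , 319.01047403],
       [  0.        , 421.8691921 , 237.0713062 ],
       [  0.        ,   0.        ,   1.        ]]), 'hand_eye': array([[-2.57400838e-04,  9.51447779e-01,  3.07810101e-01,
         7.91973757e-02],
       [ 9.99999953e-01,  2.96931377e-04, -8.15888550e-05,
        -2.77029738e-04],
       [-1.69026012e-04,  3.07810066e-01, -9.51447810e-01,
        -1.41911741e-01],
       [ 0.00000000e+00,  0.00000000e+00,  0.00000000e+00,
         1.00000000e+00]])}
```

View pics/scene.png

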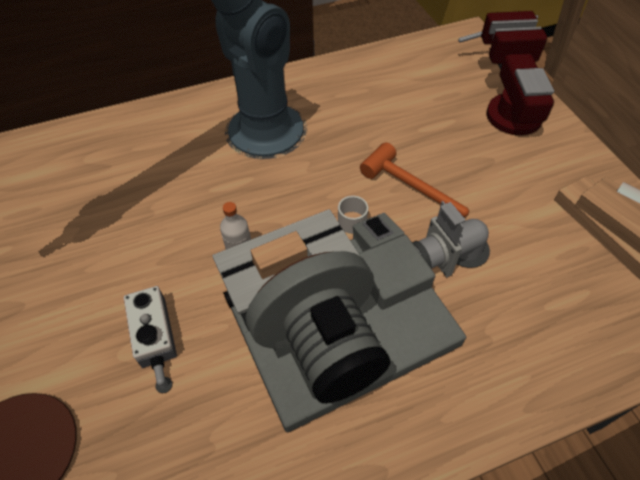

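View pics/top.png

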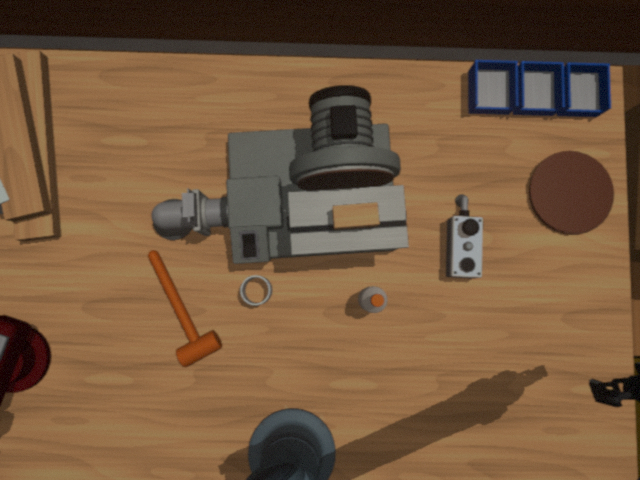

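The scene view shows the station at (148,325) with its larger head at the far end (148,334). The rocker is at (376,227) and the gate lip at (452,215). In the top view the rocker is at (249,245), the gate lip near (190,205), the station at (465,247), the bottle at (373,300) and the pipe at (255,291). Next I'll measure these with depth.

```bash
python3 - <<'E'
from h import *
for n,pts in (("top",dict(far=(470,227),near=(467,264),lamp=(468,246),rock=(249,245),lip=(188,205),bottle=(375,300),pipe=(255,281))),("scene",dict(far=(148,334),near=(143,300),rock=(376,227),lip=(452,215)))):
    z=np.load(n+".npz"); P=cloud(z["d"],z["K"],z["o"],z["R"])
    for k,(u,v) in pts.items(): print(n,k,P[v,u].round(3), z["im"][v,u])
    np.save(n+"_P.npy",P)
    X,Y,Z=P[...,0],P[...,1],P[...,2]; im=z["im"].astype(int); hsv=cv2.cvtColor(z["im"],cv2.COLOR_RGB2HSV)
    if n=="top":
        st=(X>.3)&(X<.65)&(Y<-.28)&(Y>-.55)
        m=st&(Z>.052)&(Z<.062); r=cv2.minAreaRect(P[m][:,:2].astype(np.float32)*1000); print("station",r,m.sum())
        for lo,hi in((.079,.09),(.0625,.068)):
            m=st&(Z>lo)&(Z<hi); print(lo,P[m].mean(0),m.sum())
        b=(Z>.045)&(Z<.06)&(X>.3)&(X<.9)&(Y>-.25)&(Y<.25); r=cv2.minAreaRect(P[b][:,:2].astype(np.float32)*1000); print("base",r)
    lipm=(Z>.165)&(Z<.2)&(Y>.14)&(Y<.35)&(X>.4)&(X<.75); print("lip",P[lipm].mean(0),lipm.sum(),np.percentile(P[lipm],[2,98],axis=0).round(3).tolist())
    k=(hsv[...,2]<45)&(Z>.07)&(Z<.13)&(Y>-.02)&(Y<.2)&(X>.3)&(X<.6); print("rocker",P[k].mean(0),k.sum(),cv2.minAreaRect(P[k][:,:2].astype(np.float32)*1000))
E
```

```text
top far [ 0.521 -0.388  0.086] [50 44 40]
top near [ 0.439 -0.388  0.061] [42 36 33]
top lamp [ 0.48  -0.388  0.07 ] [115 117 115]
top rock [0.467 0.102 0.098] [39 31 31]
top lip [0.539 0.218 0.178] [124 123 121]
top bottle [ 0.355 -0.168  0.162] [156  83  30]
top pipe [ 0.391  0.099 -0.001] [101  72  49]
station ((480.8823547363281, -389.3594055175781), (71.62496185302734, 140.10910034179688), 88.51585388183594) 1361
0.079 [ 0.52215892 -0.39010487  0.0823668 ] 207
0.0625 [ 0.45127961 -0.38979559  0.06462888] 170
base ((539.543701171875, -3.210723876953125), (431.3408203125, 443.5346374511719), 3.408013105392456)
lip [0.54107572 0.21823958 0.17570219] 321 [[0.513, 0.206, 0.169], [0.571, 0.231, 0.179]]
rocker [0.47778623 0.09990015 0.09743817] 319 ((533.7119140625, 60.69788360595703), (107.53855895996094, 191.72509765625), 37.18022918701172)
scene far [ 0.527 -0.385  0.084] [17 15 15]
scene near [ 0.441 -0.384  0.068] [16 15 16]
scene rock [0.465 0.102 0.096] [14 14 15]
scene lip [0.544 0.217 0.177] [125 122 118]
lip [0.54230531 0.21969693 0.1757336 ] 334 [[0.51, 0.208, 0.167], [0.574, 0.233, 0.179]]
rocker [0.47863655 0.09653129 0.09842944] 258 ((522.9656982421875, 83.38467407226562), (42.11637496948242, 173.50909423828125), 70.96934509277344)
```

```bash
cat >> h.py <<'E'
def tgt(xyz,yaw,tilt=0):
    # tool z=(sin tilt,0,-cos tilt) in sander axes, tool x along sander x
    return np.array(xyz), R.from_euler('z',yaw).as_matrix()@R.from_euler('y',-tilt).as_matrix()@np.diag([1.,-1,-1])
def rel(*ts):
    t,r=pose(); print("now",t.round(4))
    for p,q in ts: print((r.T@(p-t)*1000).round(1), R.from_matrix(r.T@q).as_rotvec().round(3))
E
python3 - <<'E'
from h import *
for n in("top","scene"):
    z=np.load(n+".npz"); P=np.load(n+"_P.npy"); X,Y,Z=np.moveaxis(P,-1,0); V=z["im"].max(-1)
    k=(V<60)&(Z>.075)&(Z<.125)&(X>.41)&(X<.53)&(Y>.06)&(Y<.14); k=cv2.morphologyEx(k.astype(np.uint8),cv2.MORPH_OPEN,np.ones((3,3)))>0
    print(n,P[k].mean(0),k.sum(),cv2.minAreaRect(P[k][:,:2].astype(np.float32)*1000))
    t=(abs(Z-.175)<.004)&(X>.35)&(X<.65)&(Y<.1)&(Y>-.28); print("table",cv2.minAreaRect(P[t][:,:2].astype(np.float32)*1000),t.sum())
rel(tgt([.43,.1,.26],0.03))
E
```

```text
top [0.4666469  0.10180266 0.0992887 ] 302 ((467.51458740234375, 103.02854919433594), (51.155181884765625, 29.61917495727539), 7.097537994384766)
table ((539.9302368164062, -107.63777923583984), (172.76063537597656, 240.09136962890625), 4.945618152618408) 6081
scene [0.46857305 0.09693009 0.0973917 ] 313 ((466.6292419433594, 92.48831176757812), (67.41323852539062, 59.43061828613281), 5.199713230133057)
table ((545.927734375, -104.64034271240234), (188.61123657226562, 240.45291137695312), 4.927576065063477) 4318
now [ 0.2261 -0.6085  0.23  ]
[ 437.9 -593.1  -28.6] [-0.002  0.001  0.326]
```

>>> send_rows(moves=[[0,0,-40,0,0,0,1],[0,0,-70,0,0,0,1],[438,-593,-60,0,0,0.27,1],[438,-593,-60,0,0,0.27,1],[438,-593,-60,0,0,0.27,1],[438,-593,-60,0,0,0.27,1],[438,-593,-60,0,0,0.27,1],[438,-593,-60,0,0,0.27,1],[438,-593,-60,0,0,0.27,1],[438,-593,-60,0,0,0.27,1],[438,-593,-60,0,0,0.27,1],[438,-593,-60,0,0,0.27,1],[438,-593,-60,0,0,0.27,1],[438,-593,-60,0,0,0.27,1],[438,-593,-60,0,0,0.27,1],[438,-593,-60,0,0,0.27,1],[438,-593,-60,0,0,0.27,1],[438,-593,-60,0,0,0.27,1],[438,-593,-60,0,0,0.27,1],[438,-593,-60,0,0,0.27,1]])

```text
clock: 1.77
tool_pos: [0.4302, 0.1035, 0.2914]
tcp_rot: [-0.001, 0.999, 0.045, 0.0]
contact_force: [0.7, 1.5, 0.3]
opening: 0.0001
grasp_force: 0.0
```

```bash
python3 - <<'E'
from h import *
im,d,K,o,Rc=shot("wrist"); cv2.imwrite("pics/w1.png",im[...,::-1]); P=cloud(d,K,o,Rc); np.save("w1_P.npy",P)
X,Y,Z=np.moveaxis(P,-1,0); V=im.max(-1)
k=(V<60)&(Z>.075)&(Z<.125)&(X>.41)&(X<.53)&(Y>.06)&(Y<.14); k=cv2.morphologyEx(k.astype(np.uint8),cv2.MORPH_OPEN,np.ones((5,5)))>0
print(P[k].mean(0),k.sum(),cv2.minAreaRect(P[k][:,:2].astype(np.float32)*1000))
c=np.array([.467,.102]);e=np.array([np.cos(.086),np.sin(.086)])
s=(P[k][:,:2]-c)@e
for a in np.arange(-.04,.04,.005):
    q=(s>=a)&(s<a+.005)
    if q.sum()>20: print(round(a+.0025,4),q.sum(),np.median(P[k][q],0).round(4))
E
```

```text
[0.46799794 0.10303862 0.09959448] 2132 ((467.202880859375, 102.83564758300781), (48.84810256958008, 27.128843307495117), 5.646677017211914)
-0.0225 159 [0.445  0.1028 0.0984]
-0.0175 220 [0.4496 0.1011 0.0984]
-0.0125 203 [0.4545 0.102  0.0981]
-0.0075 217 [0.4594 0.1026 0.0977]
-0.0025 225 [0.4644 0.1024 0.0976]
0.0025 194 [0.4696 0.1037 0.0979]
0.0075 214 [0.4743 0.1037 0.0994]
0.0125 239 [0.4794 0.1035 0.101 ]
0.0175 211 [0.4843 0.1043 0.1025]
0.0225 250 [0.4892 0.1049 0.1039]
```

View pics/w1.png

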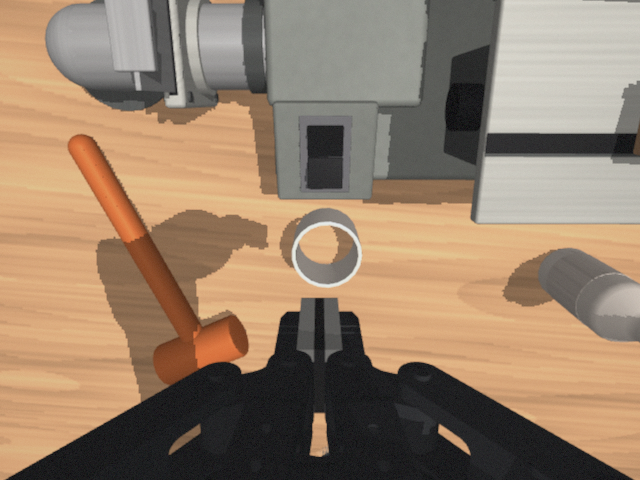

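```bash
python3 - <<'E'
from h import *
yaw=.09; e=np.array([np.cos(yaw),np.sin(yaw),0]); t=np.radians(15)
piv=np.array([.467,.103,.0975]); n=-np.sin(t)*e+np.array([0,0,np.cos(t)]); dn=-np.cos(t)*e-np.array([0,0,np.sin(t)])
p=piv+.018*dn; print(p)
rel(tgt(p+.03*n,yaw,t),tgt(p,yaw,t))
P=np.load("w1_P.npy"); X,Y,Z=np.moveaxis(P,-1,0)
b=(X>.45)&(X<.6)&(Y>.05)&(Y<.16)&(Z>.11); print("box",Z[b].max() if b.any() else 0)
l=(Z>.165)&(Z<.2)&(Y>.15); print("lip",P[l].mean(0),cv2.minAreaRect(P[l][:,:2].astype(np.float32)*1000),np.median(Z[l]))
E
```

```text
[0.4496837  0.10143731 0.09284126]
now [0.4311 0.1093 0.2918]
[  9.4  10.5 170. ] [-0.007  0.259  0.006]
[ 17.1  10.7 199. ] [-0.007  0.259  0.006]
box 0.43338490451140843
lip [0.53275326 0.21770751 0.17532299] ((528.78369140625, 218.1473846435547), (46.56977081298828, 25.252147674560547), 6.036898612976074) 0.17564864804072916
```

>>> send_rows(moves=[[0,0,0,0,0,0,1],[0,0,0,0,0,0,1],[2,5,40,0,0.1,0,1],[4,7,70,0,0.2,0,1],[6,7,100,0,0.259,0,1],[6,7,120,0,0.259,0,1],[6,7,140,0,0.259,0,1],[6,7,140,0,0.259,0,1],[6,7,140,0,0.259,0,1]])

```text
clock: 2.57
tool_pos: [0.4358, 0.0907, 0.1502]
tcp_rot: [-0.005, 0.991, 0.041, 0.127]
contact_force: [-0.6, 0.5, -0.0]
opening: -0.0003
grasp_force: 0.0
```

```bash
python3 - <<'E'
from h import *
yaw=.09; e=np.array([np.cos(yaw),np.sin(yaw),0]); t=np.radians(15)
im,d,K,o,Rc=shot("wrist"); P=cloud(d,K,o,Rc)
X,Y,Z=np.moveaxis(P,-1,0); V=im.max(-1)
k=(V<60)&(Z>.085)&(Z<.115)&(X>.42)&(X<.51)&(Y>.075)&(Y<.13); k=cv2.morphologyEx(k.astype(np.uint8),cv2.MORPH_OPEN,np.ones((5,5)))>0
print(P[k].mean(0),k.sum(),cv2.minAreaRect(P[k][:,:2].astype(np.float32)*1000)); cv2.imwrite("pics/w2.png",im[...,::-1])
piv=np.array([.467,.103,.0975]); n=-np.sin(t)*e+np.array([0,0,np.cos(t)]); dn=-np.cos(t)*e-np.array([0,0,np.sin(t)])
p=piv+.018*dn
rel(tgt(p+.03*n,yaw,t),tgt(p,yaw,t)); print(robot.state()["contact_force"],robot.state()["qd"].round(3))
E
```

```text
[0.4801236  0.1038235  0.10104979] 2745 ((479.83349609375, 103.962158203125), (23.948453903198242, 27.419044494628906), 5.290328025817871)
now [0.4374 0.0915 0.1517]
[-2.5 -8.9 30.3] [ 0.002  0.003 -0.006]
[-2.4 -8.9 60.3] [ 0.002  0.003 -0.006]
[0.01094635 0.28712581 0.04321236] [-0.003 -0.017 -0.007 -0.037  0.001 -0.005 -0.004]
```

View pics/w2.png

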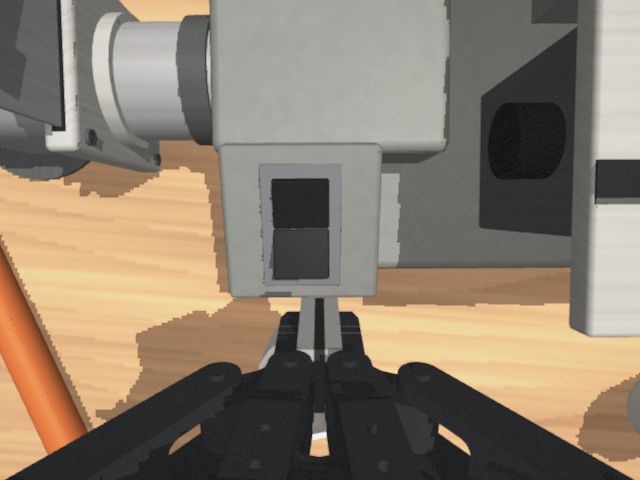

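Close up, the rocker's lower half is at (301,254) and its upper half at (300,203). That matches the estimate, so I'll press.

>>> send_rows(moves=[[-2,-9,20,0,0,0,1],[-2,-9,35,0,0,0,1],[-2,-9,45,0,0,0,1],[-2,-9,52,0,0,0,1],[-2,-9,56,0,0,0,1],[-2,-9,59,0,0,0,1],[-2,-9,61,0,0,0,1],[-2,-9,62,0,0,0,1],[-2,-9,62,0,0,0,1],[-2,-9,62,0,0,0,1]])

```text
clock: 3.45
tool_pos: [0.4504, 0.1023, 0.093]
tcp_rot: [-0.003, 0.991, 0.042, 0.129]
contact_force: [-12.9, -2.4, 22.7]
opening: 0.0001
grasp_force: 12.8
```

```bash
python3 - <<'E'
from h import *
print(pose()[0],robot.state()["contact_force"])
im,d,K,o,Rc=shot("wrist"); cv2.imwrite("pics/w3.png",im[100:340,180:440,::-1].repeat(2,0).repeat(2,1))
E
```

```text
[0.45042727 0.10230389 0.09302598] [-12.92510052  -2.42793382  22.65109787]
```

>>> send_rows(moves=[[0,0,-15,0,0,0,1],[0,0,-50,0,0,0,1],[0,0,-85,0,0,0,1],[0,0,-120,0,0,0,1],[0,0,-150,0,0,0,1],[0,0,-150,0,-0.1,0,1],[0,0,-150,0,-0.2,0,1],[0,0,-150,0,-0.26,0,1],[0,0,-150,0,-0.26,0,1],[0,0,-150,0,-0.26,0,1]])

```text
clock: 4.33
tool_pos: [0.4128, 0.0998, 0.2364]
tcp_rot: [-0.001, 0.999, 0.043, 0.001]
contact_force: [-0.0, -0.7, -0.2]
opening: -0.0002
grasp_force: 0.0
```

```bash
python3 - <<'E'
from h import *
im,d,K,o,Rc=shot("wrist"); P=cloud(d,K,o,Rc)
X,Y,Z=np.moveaxis(P,-1,0); V=im.max(-1)
k=(V<60)&(Z>.085)&(Z<.115)&(X>.42)&(X<.51)&(abs(Y-.103)<.011)
for a in np.arange(.44,.495,.005):
    q=k&(X>=a)&(X<a+.005)
    if q.sum()>20: print(round(a+.0025,4),np.median(Z[q]).round(4))
l=(Z>.165)&(Z<.2)&(Y>.15); print(l.sum())
rel(tgt([.5,-.389,.32],.01),tgt([.522,-.389,.11],.01))
print(pose()[1][:,2])
T=np.load("top_P.npy");z=T[...,2]; m=(z>.079)&(z<.09)&(T[...,1]<-.35)&(T[...,0]>.4)&(T[...,0]<.6)&(T[...,1]>-.43); print(cv2.minEnclosingCircle(T[m][:,:2].astype(np.float32)*1000))
E
```

```text
0.4425 0.0912
0.4475 0.0921
0.4525 0.0933
0.4575 0.0947
0.4625 0.096
0.4675 0.0974
0.4725 0.101
0.4775 0.1047
0.4825 0.1082
0.4875 0.1105
0.4925 0.1066
1759
now [0.4117 0.0997 0.2358]
[ 46.  494.4 -84.5] [-0.001  0.     0.076]
[ 67.9 496.4 125.5] [-0.001  0.     0.076]
[-3.45186153e-05  5.03391222e-04 -9.99999873e-01]
((522.5176391601562, -390.80389404296875), 19.565134048461914)
```

The lower half now slopes 15°, in line with the face, so the rocker is off. Next is the stop button.

>>> send_rows(moves=[[0,10,-40,0,0,0,1],[0,20,-80,0,0,0,1],[5,60,-85,0,0,0.076,1],[10,100,-85,0,0,0.076,1],[10,140,-85,0,0,0.076,1],[10,180,-85,0,0,0.076,1],[10,220,-85,0,0,0.076,1],[10,260,-85,0,0,0.076,1],[10,300,-85,0,0,0.076,1],[10,340,-85,0,0,0.076,1],[15,380,-85,0,0,0.076,1],[20,415,-85,0,0,0.076,1],[30,450,-85,0,0,0.076,1],[45,480,-70,0,0,0.076,1],[60,496,-40,0,0,0.076,1],[60,496,-5,0,0,0.076,1],[60,496,0,0,0,0.076,1],[60,496,0,0,0,0.076,1],[60,496,0,0,0,0.076,1]])

```text
clock: 5.97
tool_pos: [0.514, -0.3884, 0.2366]
tcp_rot: [-0.0, 1.0, 0.006, -0.0]
contact_force: [0.2, -0.1, -0.1]
opening: 0.0
grasp_force: 0.0
```

```bash
python3 - <<'E'
from h import *
im,d,K,o,Rc=shot("wrist"); P=cloud(d,K,o,Rc); cv2.imwrite("pics/w4.png",im[...,::-1])
X,Y,Z=np.moveaxis(P,-1,0); V=im.max(-1)
k=(V<90)&(Z>.076)&(Z<.092)&(X>.4)&(X<.6)&(abs(Y+.389)<.05); print(k.sum(),P[k].mean(0),cv2.minEnclosingCircle(P[k][:,:2].astype(np.float32)*1000),np.median(Z[k]))
rel(tgt([.522,-.389,.11],.01),tgt([.522,-.389,.084],.01))
E
```

```text
2162 [ 0.52368102 -0.39030552  0.08165005] ((522.7490234375, -390.0345764160156), 19.673328399658203) 0.08203020064755134
now [ 0.515  -0.389   0.2382]
[ 6.800e+00 -1.000e-01  1.282e+02] [ 0.002 -0.002  0.001]
[  6.8  -0.2 154.2] [ 0.002 -0.002  0.001]
```

View pics/w4.png

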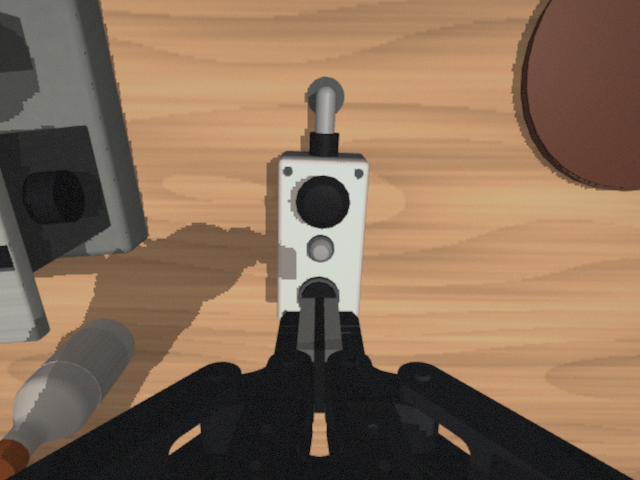

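The mushroom head at (322,203) is the far button, clear of the lamp and the start button. I'll press it.

>>> send_rows(moves=[[8,1,35,0,0,0,1],[8,1,70,0,0,0,1],[8,1,100,0,0,0,1],[8,1,125,0,0,0,1],[8,1,140,0,0,0,1],[8,1,150,0,0,0,1],[8,1,154,0,0,0,1],[8,1,157,0,0,0,1],[8,1,160,0,0,0,1],[8,1,162,0,0,0,1],[8,1,163,0,0,0,1],[8,1,163,0,0,0,1]])

```text
clock: 7.02
tool_pos: [0.5231, -0.3908, 0.0768]
tcp_rot: [0.001, 1.0, 0.005, 0.0]
contact_force: [-4.7, 3.3, 12.7]
opening: -0.0002
grasp_force: 5.9
```

>>> send_rows(moves=[[0,0,1.5,0,0,0,1],[0,0,1.5,0,0,0,1],[0,0,1.5,0,0,0,1]])

```text
clock: 7.27
tool_pos: [0.5231, -0.3907, 0.0767]
tcp_rot: [0.001, 1.0, 0.005, 0.0]
contact_force: [-7.1, 4.8, 16.9]
opening: 0.0
grasp_force: 8.8
```

>>> send_rows(moves=[[0,0,-20,0,0,0,1],[0,0,-60,0,0,0,1],[0,0,-100,0,0,0,1],[0,0,-140,0,0,0,1],[-25,0,-175,0,0,0,1],[-50,-10,-205,0,0,0,1],[-70,-30,-235,0,0,0,1],[-85,-65,-243,0,0,0,1],[-90,-105,-243,0,0,0,1],[-90,-145,-243,0,0,0,1],[-90,-185,-243,0,0,0,1],[-90,-225,-243,0,0,0,1],[-90,-265,-243,0,0,0,1],[-90,-305,-243,0,0,0,1],[-90,-345,-243,0,0,0,1],[-90,-385,-243,0,0,0,1],[-90,-425,-243,0,0,-0.04,1],[-85,-465,-243,0,0,-0.08,1],[-75,-500,-243,0,0,-0.08,1],[-60,-535,-243,0,0,-0.08,1]])

```text
clock: 8.93
tool_pos: [0.4573, 0.1467, 0.3163]
tcp_rot: [0.001, 0.999, 0.046, 0.003]
contact_force: [0.8, -0.1, 0.1]
opening: 0.0
grasp_force: 0.0
```

>>> send_rows(moves=[[20,-37,0,0,0,0,1],[45,-65,0,0,0,0,1],[50,-67,0,0,0,0,1],[50,-67,0,0,0,0,1],[50,-67,0,0,0,0,1]])

```text
clock: 9.35
tool_pos: [0.5012, 0.2151, 0.3147]
tcp_rot: [-0.0, 0.999, 0.045, -0.0]
contact_force: [-0.0, 0.1, 0.1]
opening: -0.0004
grasp_force: 0.0
```

```bash
python3 - <<'E'
from h import *
im,d,K,o,Rc=shot("wrist"); P=cloud(d,K,o,Rc); cv2.imwrite("pics/w5.png",im[...,::-1])
X,Y,Z=np.moveaxis(P,-1,0)
k=(Z>.168)&(Z<.19)&(X>.45)&(X<.62)&(Y>.17)&(Y<.27); k=cv2.morphologyEx(k.astype(np.uint8),cv2.MORPH_OPEN,np.ones((5,5)))>0
print(k.sum(),P[k].mean(0),cv2.minAreaRect(P[k][:,:2].astype(np.float32)*1000),np.median(Z[k]))
rel(tgt([.542,.219,.2],.086),tgt([.542,.219,.118],.086))
E
```

```text
2724 [0.54090389 0.21943252 0.17580619] ((540.1927490234375, 219.36587524414062), (49.93488311767578, 23.887676239013672), 5.214661121368408) 0.17580250646567216
now [0.5009 0.2142 0.3147]
[ 41.4  -1.3 114.7] [ 0.001 -0.     0.003]
[ 41.3  -1.4 196.7] [ 0.001 -0.     0.003]
```

View pics/w5.png

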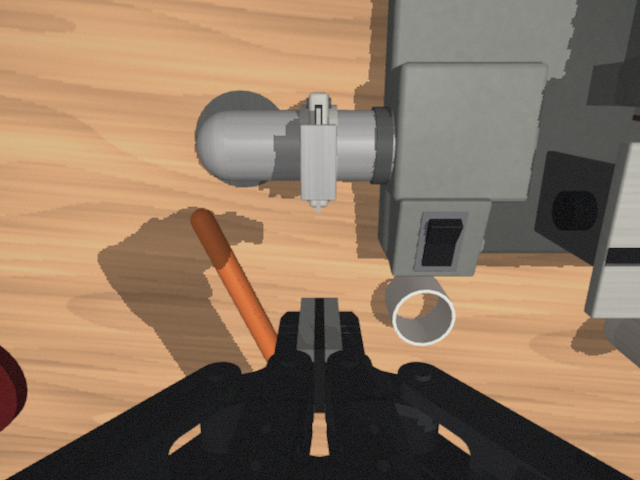

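The lip is at (318,162), a 50×24 mm rectangle at (0.540, 0.219, 0.176). The rocker at (440,242) is pressed over. I'll push the slide straight down.

>>> send_rows(moves=[[25,-1,30,0,0,0,1],[40,-2,65,0,0,0,1],[40,-2,95,0,0,0,1],[40,-2,120,0,0,0,1],[40,-2,130,0,0,0,1],[40,-2,136,0,0,0,1],[40,-2,142,0,0,0,1],[40,-2,148,0,0,0,1],[40,-2,155,0,0,0,1],[40,-2,162,0,0,0,1],[40,-2,169,0,0,0,1],[40,-2,176,0,0,0,1],[40,-2,182,0,0,0,1],[40,-2,187,0,0,0,1],[40,-2,191,0,0,0,1],[40,-2,194,0,0,0,1],[40,-2,196,0,0,0,1],[40,-2,197,0,0,0,1],[40,-2,197,0,0,0,1]])

```text
clock: 10.98
tool_pos: [0.5413, 0.221, 0.12]
tcp_rot: [0.001, 0.999, 0.045, 0.0]
contact_force: [-2.6, -5.5, 15.4]
opening: 0.0002
grasp_force: 8.3
```

>>> send_rows(moves=[[0,0,1.5,0,0,0,1],[0,0,1.5,0,0,0,1],[0,0,1.5,0,0,0,1],[0,0,-10,0,0,0,1],[0,0,-40,0,0,0,1],[0,0,-80,0,0,0,1],[0,0,-120,0,0,0,1],[-20,0,-160,0,0,0,1],[-40,0,-190,0,0,0,1],[-40,0,-190,0,0,0,1],[-40,0,-190,0,0,0,1]])

```text
clock: 11.9
tool_pos: [0.4995, 0.2197, 0.309]
tcp_rot: [-0.001, 0.999, 0.047, 0.001]
contact_force: [-0.1, -1.0, -0.9]
opening: 0.0002
grasp_force: 0.0
```

```bash
python3 - <<'E'
from h import *
im,d,K,o,Rc=shot("wrist"); P=cloud(d,K,o,Rc); X,Y,Z=np.moveaxis(P,-1,0)
k=(X>.53)&(X<.55)&(Y>.213)&(Y<.226); print("lip z",np.median(Z[k]),"robot clear",robot.state()["contact_force"])
im,d,K,o,Rc=shot("scene"); P=cloud(d,K,o,Rc); X,Y,Z=np.moveaxis(P,-1,0)
k=(abs(X-.522)<.008)&(abs(Y+.389)<.008); print("stop z",np.median(Z[k]),k.sum())
k=(abs(X-.449)<.004)&(abs(Y-.102)<.008); print("rocker z",np.median(Z[k]),k.sum())
E
```

```text
lip z 0.11943395814164759 robot clear [0.23520082 0.426905   0.29271108]
stop z 0.07658830986186382 67
rocker z 0.09391364275689129 17
```

All three controls check out: the lip is at 119 mm, the stop head at 77 mm, and the rocker is off.

```bash
python3 -c "
from h import *
print(job_done())"
```

```text
the job is handed in; nothing more can be done
None
```

I pressed the rocker off, pushed the stop button fully in, and pushed the gate slide down to its stop, in that order; I then measured all three in place with the arm clear and handed the job in (no verdict was returned).

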